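# Flip the drying flag of the toy truck to red

### The arm

A 6-joint arm with a two-finger parallel gripper is mounted at the origin on the work surface. World frame = base frame: x ahead of the robot, y to its left, z up, the work surface at z = 0. Lengths are in m, angles in rad, forces in N, time in s.
With the tool pointing down it reaches from about 0.25 to 0.8 m from the base axis. Payload 3.9 kg.
Tool frame: the origin (TCP) lies between the finger pads; the fingertips stand ahead of it and the grasp point (between the pads) lies 3 mm ahead of it (ctrl.tip_extent is the x of the fingertips in the tool frame, in m); x points along the fingers, z is the direction in which the jaws open and shut, and the axes are right-handed (so a half turn about x gives the same grasp; the last joint's range is limited). The gripper opens to 85 mm and grips with 20 to 120 N. Pads are 22 mm wide; open, the fingers measure 114 mm over their backs; the gripper's body (76 mm by 85 mm) begins 54 mm behind the grasp point. The pads swing forward as they close: fully open they stand 13 mm farther back than shut.
Start: joints at [-1.171, 0.26, -0.138, 1.173, 0, 1.571], TCP at [0.204, -0.484, 0.253] pointing down, gripper open.
Joint ranges: [-2.78, 2.78], [-0.83, 1.72], [-1.28, 1.37], [-1.9, 2.12], [-1.57, 1.48], [-3.14, 3.14]. Speed limits (rad/s): [2.57, 2.57, 3.14, 3.14, 3.14, 3.14].

### API

Orientations are given as a unit quaternion [w, x, y, z].
In Python, from workcell import ctrl gives the robot as it stands.
- The arm moves only by the tool move_arm, never from a script. Its argument "increments" is one flat list of numbers, 7 for each row, row after row: the shift along the tool's x, y, z in m, then the turn, a rotation vector about the tool's x, y, z in rad, then the opening, from -1 (shut) to 1 (fully open). In form: [dx, dy, dz, ax, ay, az, jaw, dx, dy, dz, ax, ay, az, jaw, ...]. A call has 1 to 20 rows; each row is the pose to reach, as a shift and turn from the pose commanded when the call began, along the tool's axes at that moment; what a row does not reach only later rows make up. A row lasts 1/8 s, in which the tool goes at most 62.5 mm and 10.7 degrees, less where a joint would pass 70% of its speed; a pose out of reach is approached as far as the arm can. A call with a gripper value outside its range is refused whole. The fingers move at their own pace and stop on an object; "force" is the grip in N (left out, the last holds). Time passes only in rows, so rows that repeat a pose let the fingers close. It gives the time, the measured TCP pose, the force and the opening at its end, in the units of the state.
- ctrl.get_obs(): the state, without advancing time (a new reading comes with each control period).
- ctrl.read_camera(name): name is "scene" or "top"; returns the picture (400x640x3 uint8, red, green, blue); there is no depth.
- ctrl.camera_info(name): a dict with "fx", "fy", "cx", "cy" (pixels), "world_to_cam" (4x4, takes a point from world to camera coordinates). Camera axes: x right, y up, looking along -z (the intrinsics and any distortion apply to the point x, -y, -z); pixel columns grow to the right and rows downward; lengths in m; the calibration is good to about 2 mm. A picture is of the moment at which its call begins. camera_info takes no time and is no camera call.
- ctrl.hand_in(): hands the job in, once; it reports no verdict.
The state is a dict: "clock": time; "q": joint angles; "dq": joint speeds; "tau": joint torques, N m; "ee_pos": TCP position; "ee_rot": TCP orientation; "contact_force": force on the tool from outside, world axes, zero at the start; "wrist_torque": the same for the moment, N m; "width": opening from 0.0 (shut) to 1.0 (fully open).
Only numpy, scipy, OpenCV 4.12 (cv2) and the standard library are available. Lean on these libraries where they do the work, as an engineer would, in place of code of your own. Each camera call takes 0.05 s, during which the arm holds its last target. There are 200 camera calls.

### The job

The toy truck on the drying rack has just been glued. With a fingertip, push the flag in front of the truck's bay right over its hinge, from its green face until it lies flat with its red face up, and take the hand away. Be gentle, do not pinch the flag, and leave the other two flags, the projects in the bays and everything else on the bench as they are.

Things in the scene. Friction and masses are not known exactly. Their poses are not given: they have to be found in the camera images.
- rack: Fixed drying rack with a white board and wooden lips, 430 mm wide (its y), 260 mm deep (its x, from -30 to +230 mm), base board 18 mm thick. Origin on the table under the middle pivot; z up; its x axis points away from the robot, from the flags towards the bays; yawed up to 0.2 rad either way. Three bays 140 mm apart along y, each with a project standing in it and one flag in front of it. Flag i belongs to bay i.
- bay0 (a point): Centre of the floor of bay 0 (robot's right (rack -y)), 167 mm beyond pivot 0 along rack x, 18 mm above the table. Bays are open-topped with 10 mm lips.
- pivot0 (a point): Middle of the hinge axis of flag 0, 80 mm above the table; axes as the rack's; the axis runs along rack y. Held by two aluminium posts 8 mm thick at y = -36 and +36 mm, which reach 12 mm above the axis. A dark rest ledge (40 mm along x, its top 5 mm below the axis) is centred under the axis.
- flag0 (a joint): Angle of flag 0, rad. 0: lying level towards the robot (rack -x), green face up; pi/2: upright; pi (stop): level, pointing to its bay, red face up. Stiff hinge (friction about 0.06 N m, some 0.7 N at the free edge): it stays at whatever angle it is left and does not fall. The stops at 0 and pi are rigid, so press lightly there. Starts between 0 and 0.2.
- edge0 (a point): Middle of the free edge of flag 0, 92 mm from the hinge axis; moves with the flag. The flag is a flat plate 90 mm long, 54 mm wide (along the hinge), 5 mm thick. At angle 0 its last 60 mm stick out past the front of the rack with nothing beneath them but the table, about 77 mm below, so that a fingertip fits under the edge.
- bay1 (a point): Centre of the floor of bay 1 (middle), 167 mm beyond pivot 1 along rack x, 18 mm above the table. Bays are open-topped with 10 mm lips.
- pivot1 (a point): Middle of the hinge axis of flag 1, 80 mm above the table; axes as the rack's; the axis runs along rack y. Held by two aluminium posts 8 mm thick at y = -36 and +36 mm, which reach 12 mm above the axis. A dark rest ledge (40 mm along x, its top 5 mm below the axis) is centred under the axis.
- flag1 (a joint): Angle of flag 1, rad. 0: lying level towards the robot (rack -x), green face up; pi/2: upright; pi (stop): level, pointing to its bay, red face up. Stiff hinge (friction about 0.06 N m, some 0.7 N at the free edge): it stays at whatever angle it is left and does not fall. The stops at 0 and pi are rigid, so press lightly there. Starts between 0 and 0.2.
- edge1 (a point): Middle of the free edge of flag 1, 92 mm from the hinge axis; moves with the flag. The flag is a flat plate 90 mm long, 54 mm wide (along the hinge), 5 mm thick. At angle 0 its last 60 mm stick out past the front of the rack with nothing beneath them but the table, about 77 mm below, so that a fingertip fits under the edge.
- bay2 (a point): Centre of the floor of bay 2 (robot's left (rack +y)), 167 mm beyond pivot 2 along rack x, 18 mm above the table. Bays are open-topped with 10 mm lips.
- pivot2 (a point): Middle of the hinge axis of flag 2, 80 mm above the table; axes as the rack's; the axis runs along rack y. Held by two aluminium posts 8 mm thick at y = -36 and +36 mm, which reach 12 mm above the axis. A dark rest ledge (40 mm along x, its top 5 mm below the axis) is centred under the axis.
- flag2 (a joint): Angle of flag 2, rad. 0: lying level towards the robot (rack -x), green face up; pi/2: upright; pi (stop): level, pointing to its bay, red face up. Stiff hinge (friction about 0.06 N m, some 0.7 N at the free edge): it stays at whatever angle it is left and does not fall. The stops at 0 and pi are rigid, so press lightly there. Starts between 0 and 0.2.
- edge2 (a point): Middle of the free edge of flag 2, 92 mm from the hinge axis; moves with the flag. The flag is a flat plate 90 mm long, 54 mm wide (along the hinge), 5 mm thick. At angle 0 its last 60 mm stick out past the front of the rack with nothing beneath them but the table, about 77 mm below, so that a fingertip fits under the edge.
- truck_mid (a point): Centre of the toy truck, 30 mm above its underside: wooden chassis 96 x 69 x 64 mm, blue cab, yellow open bed, four black wheels. Loose, in one of the three bays (any), within 15 mm of the bay's centre.
- birdhouse_mid (a point): Centre of a wooden birdhouse, 45 mm above its underside: 60 mm square, about 96 mm high, red gable roof. Loose, in one of the bays. Leave alone.
- penblock_mid (a point): A dark wooden pen block 55 x 85 x 35 mm with three upright sticks, 90 mm high in all; the point lies 30 mm above its underside. Loose, in one of the bays. Leave alone.
- screwdriver: Loose screwdriver lying on the bench to the robot's right, 210 mm long, orange handle; origin under its middle. Bystander.
- glue: Loose white glue bottle, 56 mm across, 160 mm high, on the left; origin under its centre. Bystander.
- tin: Loose open steel tin, 72 mm across, 100 mm high, on the right; origin under its centre. Bystander.
- mallet: Loose mallet lying on the left, 260 mm long; origin under its middle. Bystander.
- offcut: Loose dark wood offcut 120 x 45 x 30 mm to the right of the robot, near it; origin under its centre. Bystander.
Things that resemble listed ones, but are neither listed nor needed, are in the scene too. Leave any purple look-alike of the part that bears truck_mid alone.

How it is judged:
At the end, for the whole second after the job is handed in: The flag of the truck's bay lies at 3.0 rad or more (within 8 degrees of flat, red face up), the other two flags are still below 0.35 rad, all flags are at rest, and the projects (truck included) and loose things are within 20 mm of where they started (((horizontal distance between truck_mid and bay0 below 0.05 m and value of joint flag0 above 3 rad and value of joint each of flag1, flag2 below 0.35 rad) or (horizontal distance between truck_mid and bay1 below 0.05 m and value of joint each of flag0, flag2 below 0.35 rad and value of joint flag1 above 3 rad) or (horizontal distance between truck_mid and bay2 below 0.05 m and value of joint each of flag0, flag1 below 0.35 rad and value of joint flag2 above 3 rad)) and velocity of joint flag0 between -0.1 and 0.1 rad/s and velocity of joint flag1 between -0.1 and 0.1 rad/s and velocity of joint flag2 between -0.1 and 0.1 rad/s and distance of each of truck_mid, birdhouse_mid, penblock_mid, screwdriver, glue, tin, mallet, offcut from where it was at the start of the episode below 0.02 m); the robot touches nothing.
It fails at once if a flag that does not belong to the truck is turned (beyond 0.5 rad) ((not (horizontal distance between truck_mid and bay0 below 0.05 m) and value of joint flag0 above 0.5 rad) or (not (horizontal distance between truck_mid and bay1 below 0.05 m) and value of joint flag1 above 0.5 rad) or (not (horizontal distance between truck_mid and bay2 below 0.05 m) and value of joint flag2 above 0.5 rad)).
It fails at once if a flag is pinched or forced: the fingers press on it with more than 36 N in all (contact force between the fingers and flag0 above 36 N or contact force between the fingers and flag1 above 36 N or contact force between the fingers and flag2 above 36 N).
It fails at once if a project or a loose thing on the bench is lifted, carried or knocked more than 30 mm from its place (distance of any of truck_mid, birdhouse_mid, penblock_mid, screwdriver, glue, tin, mallet, offcut from where it was at the start of the episode above 0.03 m).
It also fails if it takes over 54 s, if anything falls off the work surface, if the arm or the gripper's body presses on something with over 40 N, if the wrist force passes 120 N, or if a joint passes its speed limit or range.

## Working session

There is one attempt and no reset: what is moved stays moved. The work goes in short steps, Python scripts to look and compute and a tool call to move; the robot and the scene stay as the last step left them, time stands still between calls to the robot, and variables do not carry over. Pictures are saved under pics/ and viewed, about 8 in all and at most 12, crops included, and the job is handed in when it is done.

Besides the shell and the picture viewer there is one more tool, called after ">>>" by a JSON object that holds its "name" and its "arguments". move_arm: Moves the arm, as the interface text tells. Its arguments: {"type":"object","properties":{"increments":{"type":"array","items":{"type":"number"}},"force":{"type":"number"}},"required":["increments"]}

```bash
mkdir -p pics; python3 - <<'E'
from workcell import ctrl
import cv2,numpy as np
for n in("scene","top"):
    cv2.imwrite(f"pics/{n}0.png",ctrl.read_camera(n)[:,:,::-1])
    i=ctrl.camera_info(n);print(n,{k:(np.round(v,4).tolist() if hasattr(v,'shape') or isinstance(v,list) else v) for k,v in i.items()})
print(ctrl.get_obs(),ctrl.tip_extent)
E
```

```text
scene {'fx': 437.95166334518325, 'fy': 437.95166334518325, 'cx': 320.1777153752825, 'cy': 197.03973012016988, 'world_to_cam': [[-0.7554, 0.6551, 0.0137, 0.4369], [-0.4415, -0.5243, 0.7282, 0.1588], [0.4842, 0.544, 0.6853, -1.8629], [0.0, 0.0, 0.0, 1.0]]}
top {'fx': 372.68061455017556, 'fy': 372.68061455017556, 'cx': 317.79039443735934, 'cy': 204.1164538220096, 'world_to_cam': [[0.0263, -0.9994, 0.0243, -0.0435], [0.9911, 0.0292, 0.1297, -0.5502], [-0.1304, 0.0206, 0.9913, -1.01], [0.0, 0.0, 0.0, 1.0]]}
{'clock': 0.1, 'q': array([-1.17101513e+00,  2.60642321e-01, -1.39240356e-01,  1.17268978e+00,
       -1.42697949e-05,  1.57078789e+00]), 'dq': array([ 0.00109295, -0.00140804,  0.00356483,  0.00011487, -0.00027025,
       -0.00156577]), 'tau': array([-2.78311143e-05, -4.06507838e+01,  2.54527009e+01,  1.00997637e-02,
       -4.46553395e-05,  1.20680929e-05]), 'ee_pos': array([ 0.20411373, -0.48307996,  0.2525354 ]), 'ee_rot': array([ 0.58880048,  0.39110327,  0.58985277, -0.39041763]), 'contact_force': array([-0.70968416, -0.65889655, -0.21722848]), 'wrist_torque': array([-0.01359248, -0.03094585,  0.01734208]), 'width': 0.9996791141301974} 0.022
```

View pics/scene0.png

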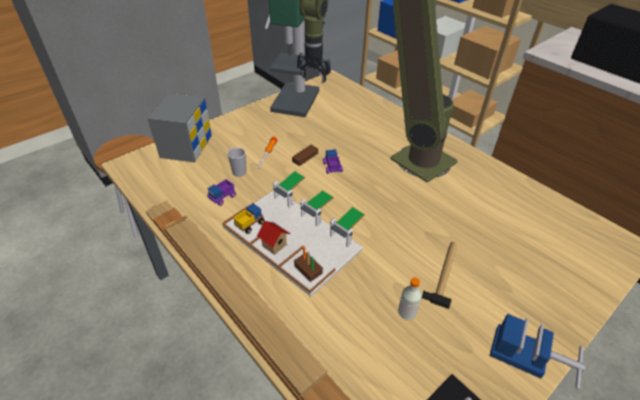

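View pics/top0.png

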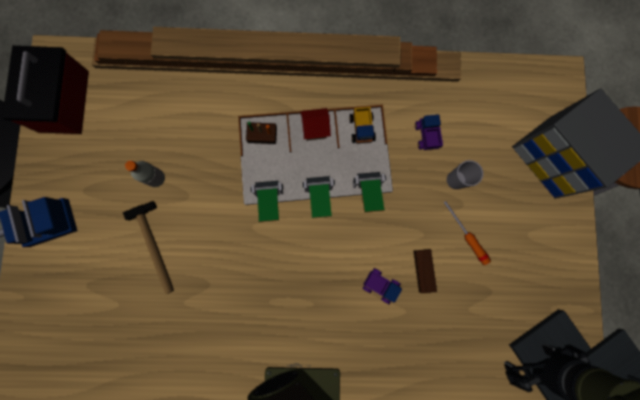

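The scene view shows the truck (yellow bed, blue cab) at about (250,217), in the bay farthest to the robot's right. In the top view it is at (363,125), with its green flag at (372,195), so this is flag 0. The purple look-alikes are on the bench outside the bays.

```bash
cat > h.py <<'E'
from workcell import ctrl
import cv2,numpy as np
def ray(n,u,v):
    i=ctrl.camera_info(n);M=np.array(i["world_to_cam"]);R=M[:3,:3]
    d=R.T@np.array([(u-i["cx"])/i["fx"],-(v-i["cy"])/i["fy"],-1]);return -R.T@M[:3,3],d/np.linalg.norm(d)
def plane(n,u,v,z):
    c,d=ray(n,u,v);return c+d*(z-c[2])/d[2]
def tri(pa,pb):
    A=np.zeros((3,3));b=np.zeros(3)
    for n,p in(("top",pa),("scene",pb)):
        c,d=ray(n,*p);P=np.eye(3)-np.outer(d,d);A+=P;b+=P@c
    return np.linalg.solve(A,b)
def green(n,im=None):
    im=ctrl.read_camera(n) if im is None else im
    h=cv2.cvtColor(im,cv2.COLOR_RGB2HSV)
    m=cv2.inRange(h,(50,120,50),(80,255,255))
    k,l,s,c=cv2.connectedComponentsWithStats(m)
    return [(c[j],s[j,4],cv2.minAreaRect(np.argwhere(l==j)[:,::-1].astype(np.float32))) for j in range(1,k) if 80<s[j,4]<1500]
E
python3 - <<'E'
from h import *
t=sorted(green("top",cv2.imread("pics/top0.png")[:,:,::-1].copy()),key=lambda a:-a[0][0])
s=sorted(green("scene",cv2.imread("pics/scene0.png")[:,:,::-1].copy()),key=lambda a:a[0][0])
for g in(t,s):
    for a in g: print(np.round(a[0],1),a[1],a[2])
s=[a for a in s if a[0][1]>150]
P=[tri(a[0],b[0]) for a,b in zip(t,s)]
for p in P: print(np.round(p,4))
d=P[2]-P[0];print("yaw",np.arctan2(-d[0],d[1]),np.linalg.norm(d))
for a in t:
    b=cv2.boxPoints(a[2]);print([np.round(plane("top",*q,.088)[:2],4).tolist() for q in b])
# rack corners
for q in((239,116),(383,106),(391,192),(246,204)): print(q,np.round(plane("top",*q,.018),4))
E
```

```text
[371.9 195.1] 557 ((371.8296813964844, 195.08045959472656), (30.06431007385254, 19.34123992919922), 83.1572265625)
[319.9 200.3] 582 ((319.5365905761719, 200.45706176757812), (31.060768127441406, 19.338218688964844), 85.42607879638672)
[267.5 204.4] 580 ((267.8758850097656, 204.51034545898438), (30.39464569091797, 20.097007751464844), 85.2363510131836)
[291.3 180.7] 218 ((291.283203125, 180.752197265625), (10.536073684692383, 22.577302932739258), 48.8140754699707)
[319.6 199.8] 224 ((319.6951599121094, 199.74391174316406), (11.400684356689453, 22.332849502563477), 51.34019470214844)
[349.9 218.1] 292 ((350.0000305175781, 218.00003051757812), (12.727920532226562, 24.041629791259766), 45.0)
[ 0.5727 -0.1714  0.0891]
[ 0.5553 -0.0322  0.0821]
[0.5396 0.1067 0.0879]
yaw 0.11871312366026042 0.2801013794625079
[[0.6098, -0.1405], [0.6178, -0.1924], [0.5368, -0.2024], [0.5291, -0.151]]
[[0.5934, -0.0013], [0.5992, -0.053], [0.5158, -0.0614], [0.5102, -0.0103]]
[[0.5771, 0.1373], [0.5832, 0.0841], [0.5021, 0.0742], [0.4962, 0.1268]]
(239, 116) [0.8074 0.2094 0.018 ]
(383, 106) [ 0.8534 -0.2146  0.018 ]
(391, 192) [ 0.5951 -0.2387  0.018 ]
(246, 204) [0.5479 0.1756 0.018 ]
```

```bash
cat >> h.py <<'E'
from scipy.spatial.transform import Rotation as Ro
PIV=np.array([.619,-.166,.080]);YAW=.119;TIP=ctrl.tip_extent
X=np.array([np.cos(YAW),np.sin(YAW),0]);Y=np.array([-X[1],X[0],0]);Z=np.array([0,0,1.])
def pose():
    o=ctrl.get_obs();return o,np.array(o["ee_pos"]),Ro.from_quat(o["ee_rot"],scalar_first=True).as_matrix()
def target(x,z,a):  # tip centre rel. to pivot (x along rack, z from table), tool a rad below horizontal
    xt=np.cos(a)*X-np.sin(a)*Z
    zt=Y if pose()[2][:,2]@Y>0 else -Y
    return PIV*[1,1,0]+x*X+z*Z-TIP*xt, np.c_[xt,np.cross(zt,xt),zt]
def rows(ws):
    o,p,R=pose()
    for w in ws:
        t,Rt=target(*w);d=R.T@(t-p);v=Ro.from_matrix(R.T@Rt).as_rotvec()
        print(np.round(w,3),'->',",".join(f"{q:.3f}" for q in [*d,*v]))
def flag(th,a,r=.067,h=.011):  # tip centre that holds the flag at th
    f=np.array([-np.cos(th),np.sin(th)]);n=np.array([-np.sin(th),-np.cos(th)])
    xt=np.array([np.cos(a),-np.sin(a)]);u=np.array([np.sin(a),np.cos(a)])
    if th<a: c=.092*f+.0025*n-h*u+(.092-r)*xt
    else: c=r*f+n*(.0025+h*abs(u@n))
    return c[0],.08+c[1],a
def show():
    o,p,R=pose();t=p+TIP*R[:,0]-PIV*[1,1,0]
    print("t",round(o["clock"],2),"tip rack",np.round([t@X,t@Y,t[2]],4),"a",round(np.arcsin(-R[2,0]),3),"F",np.round(o["contact_force"],1),"w",round(o["width"],2),"q",np.round(o["q"],2),"zY",round(R[:,2]@Y,2))
E
python3 - <<'E'
from h import *
show(); a=np.pi/4
rows([(-.2,.28,np.pi/2),(-.15,.28,a)])
print(np.round(plane("top",383,287,.04),3),np.round(plane("top",363,125,.06),3))
E
```

```text
t 0.1 tip rack [-0.4496 -0.2655  0.2305] a 1.569 F [-0.7 -0.7 -0.2] w 1.0 q [-1.17  0.26 -0.14  1.17 -0.    1.57] zY -0.96
[-0.2    0.28   1.571] -> -0.049,0.313,-0.186,0.281,-0.002,0.000
[-0.15   0.28   0.785] -> -0.043,0.347,-0.177,0.265,-0.112,0.780
[ 0.328 -0.212  0.04 ] [ 0.778 -0.15   0.06 ]
```

>>> {"name": "move_arm", "arguments": {"increments": [-0.05,0,0,0,0,0,-1,-0.05,0.06,-0.035,0.06,0,0,-1,-0.05,0.12,-0.07,0.12,0,0,-1,-0.05,0.18,-0.105,0.18,0,0,-1,-0.05,0.24,-0.14,0.24,0,0,-1,-0.05,0.29,-0.175,0.281,0,0,-1,-0.049,0.313,-0.186,0.281,0,0,-1,-0.048,0.318,-0.184,0.279,-0.02,0.13,-1,-0.047,0.323,-0.183,0.277,-0.04,0.26,-1,-0.046,0.329,-0.182,0.274,-0.06,0.39,-1,-0.045,0.335,-0.18,0.271,-0.08,0.52,-1,-0.044,0.341,-0.178,0.268,-0.1,0.65,-1,-0.043,0.347,-0.177,0.265,-0.112,0.78,-1,-0.043,0.347,-0.177,0.265,-0.112,0.78,-1,-0.043,0.347,-0.177,0.265,-0.112,0.78,-1,-0.043,0.347,-0.177,0.265,-0.112,0.78,-1]}}

```text
clock: 2.1
ee_pos: [0.4564, -0.1862, 0.2979]
ee_rot: [0.67, 0.635, 0.308, -0.231]
contact_force: [-0.1, 0.9, -0.5]
width: 0.003
```

```bash
python3 - <<'E'
from h import *
show(); print(TIP); a=np.pi/4
f=flag(.13,a);print("contact",f)
rows([(-.15,.28,a),(-.135,.05,a),(-.085,.05,a)])
E
```

```text
t 2.1 tip rack [-0.1482 -0.0008  0.2824] a 0.785 F [-0.1  0.9 -0.5] w 0.0 q [-0.71 -0.17 -0.77  0.37  0.55  2.48] zY -1.0
0.022
contact (np.float64(-0.08164828464169809), np.float64(0.06399159226400924), 0.7853981633974483)
[-0.15   0.28   0.785] -> 0.000,-0.003,-0.001,0.004,0.002,-0.001
[-0.135  0.05   0.785] -> 0.174,-0.155,-0.002,0.004,0.002,-0.001
[-0.085  0.05   0.785] -> 0.209,-0.120,-0.002,0.004,0.002,-0.001
```

>>> {"name": "move_arm", "arguments": {"increments": [0.03,-0.03,0,0,0,0,-1,0.06,-0.055,0,0,0,0,-1,0.09,-0.08,-0.001,0,0,0,-1,0.12,-0.107,-0.002,0,0,0,-1,0.15,-0.133,-0.002,0,0,0,-1,0.174,-0.155,-0.002,0,0,0,-1,0.174,-0.155,-0.002,0,0,0,-1,0.174,-0.155,-0.002,0,0,0,-1]}}

```text
clock: 3.1
ee_pos: [0.4696, -0.183, 0.0646]
ee_rot: [0.67, 0.635, 0.308, -0.231]
contact_force: [0.6, 0.6, 0.4]
width: -0.0
```

```bash
python3 - <<'E'
from h import *
show()
im=np.vstack([cv2.resize(ctrl.read_camera(n)[r0:r0+100,c0:c0+200],None,fx=3,fy=3,interpolation=cv2.INTER_CUBIC) for n,r0,c0 in(("scene",150,200),("top",130,270))])
cv2.imwrite("pics/c1.png",im[:,:,::-1])
E
```

```text
t 3.1 tip rack [-0.1348  0.0009  0.0491] a 0.784 F [0.6 0.6 0.4] w -0.0 q [-0.67  0.32 -1.19 -0.56  0.53  2.52] zY -1.0
```

View pics/c1.png

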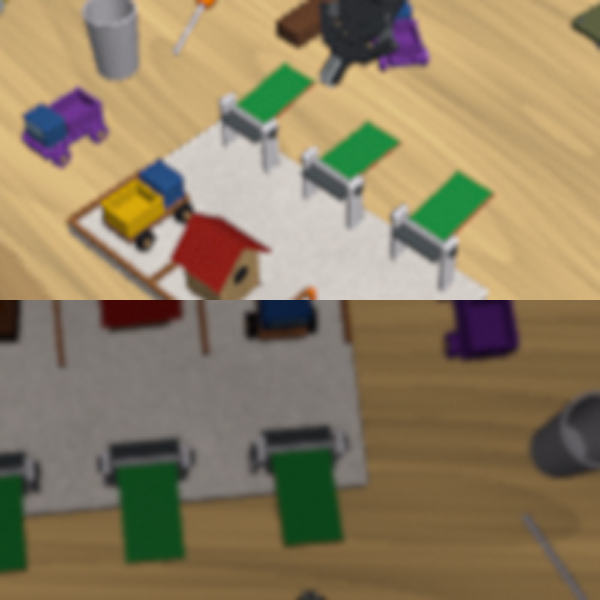

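The crop shows the shut fingers in front of flag 0 and in line with it: the tip is at (310,595) and the flag edge at (313,542). Nothing has been touched, so I'll slip the tip under the edge and start the sweep.

```bash
python3 - <<'E'
from h import *
a=np.pi/4
rows([(-.085,.05,a)]+[flag(t,a) for t in (.13,.3,.45,.6,.75,.9,1.05,1.2,1.35,1.5)])
E
```

```text
[-0.085  0.05   0.785] -> 0.035,0.035,0.001,0.004,0.003,-0.003
[-0.082  0.064  0.785] -> 0.028,0.047,0.001,0.004,0.003,-0.003
[-0.079  0.079  0.785] -> 0.019,0.060,0.001,0.004,0.003,-0.003
[-0.074  0.092  0.785] -> 0.013,0.073,0.001,0.004,0.003,-0.003
[-0.067  0.104  0.785] -> 0.009,0.086,0.001,0.004,0.003,-0.003
[-0.059  0.115  0.785] -> 0.008,0.100,0.001,0.004,0.003,-0.003
[-0.052  0.124  0.785] -> 0.006,0.111,0.001,0.004,0.003,-0.003
[-0.045  0.132  0.785] -> 0.006,0.121,0.001,0.004,0.003,-0.003
[-0.036  0.138  0.785] -> 0.008,0.132,0.001,0.004,0.003,-0.003
[-0.026  0.143  0.785] -> 0.012,0.142,0.001,0.004,0.003,-0.003
[-0.016  0.146  0.785] -> 0.017,0.152,0.001,0.004,0.003,-0.003
```

>>> {"name": "move_arm", "arguments": {"increments": [0.018,0.018,0.001,0,0,0,-1,0.035,0.035,0.001,0,0,0,-1,0.028,0.047,0.001,0,0,0,-1,0.023,0.054,0.001,0,0,0,-1,0.019,0.06,0.001,0,0,0,-1,0.016,0.067,0.001,0,0,0,-1,0.013,0.073,0.001,0,0,0,-1,0.011,0.08,0.001,0,0,0,-1,0.009,0.086,0.001,0,0,0,-1,0.009,0.086,0.001,0,0,0,-1]}}

```text
clock: 4.45
ee_pos: [0.536, -0.1754, 0.119]
ee_rot: [0.67, 0.635, 0.308, -0.231]
contact_force: [-0.6, -0.1, 0.1]
width: 0.005
```

```bash
python3 - <<'E'
from h import *
show()
im=np.vstack([cv2.resize(ctrl.read_camera(n)[r0:r0+100,c0:c0+200],None,fx=3,fy=3,interpolation=cv2.INTER_CUBIC) for n,r0,c0 in(("scene",150,200),("top",130,270))])
cv2.imwrite("pics/c2.png",im[:,:,::-1])
a=np.pi/4
rows([flag(t,a) for t in (.75,.9,1.05,1.2,1.35,1.5)]+[flag(t,a+(t-1.5)*.27) for t in (1.65,1.8,1.95,2.1,2.25,2.4)])
E
```

```text
t 4.45 tip rack [-0.0679  0.0005  0.1035] a 0.784 F [-0.6 -0.1  0.1] w 0.0 q [-0.55  0.23 -1.02 -0.34  0.45  2.63] zY -1.0
[-0.059  0.115  0.785] -> -0.002,0.015,0.001,0.002,0.001,-0.001
[-0.052  0.124  0.785] -> -0.004,0.026,0.001,0.002,0.001,-0.001
[-0.045  0.132  0.785] -> -0.004,0.037,0.001,0.002,0.001,-0.001
[-0.036  0.138  0.785] -> -0.002,0.048,0.001,0.002,0.001,-0.001
[-0.026  0.143  0.785] -> 0.002,0.058,0.001,0.002,0.001,-0.001
[-0.016  0.146  0.785] -> 0.007,0.068,0.001,0.002,0.001,-0.001
[-0.005  0.148  0.826] -> 0.014,0.078,0.001,0.002,0.001,-0.041
[0.006 0.147 0.866] -> 0.022,0.086,0.001,0.002,0.001,-0.082
[0.017 0.145 0.907] -> 0.031,0.093,0.001,0.002,0.001,-0.122
[0.028 0.141 0.947] -> 0.041,0.099,0.001,0.002,0.001,-0.163
[0.038 0.136 0.988] -> 0.052,0.103,0.001,0.002,0.001,-0.203
[0.046 0.129 1.028] -> 0.064,0.105,0.001,0.002,0.001,-0.244
```

View pics/c2.png

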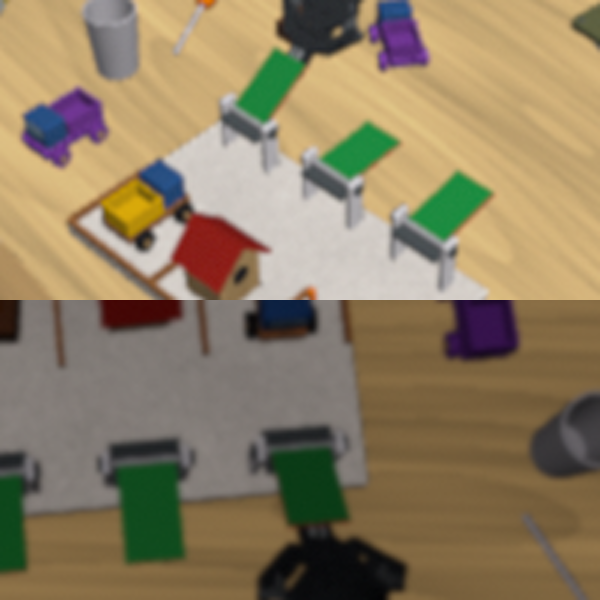

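Flag 0 is rising: its free edge is now at (320,520) in the lower crop, with the finger underneath and a negligible force. The other two flags haven't moved, so I'll keep sweeping.

>>> {"name": "move_arm", "arguments": {"increments": [-0.002,0.015,0.001,0,0,0,-1,-0.004,0.026,0.001,0,0,0,-1,-0.004,0.037,0.001,0,0,0,-1,-0.002,0.048,0.001,0,0,0,-1,0.002,0.058,0.001,0,0,0,-1,0.007,0.068,0.001,0,0,0,-1,0.014,0.078,0.001,0,0,-0.041,-1,0.022,0.086,0.001,0,0,-0.082,-1,0.031,0.093,0.001,0,0,-0.122,-1,0.041,0.099,0.001,0,0,-0.163,-1,0.052,0.103,0.001,0,0,-0.203,-1,0.064,0.105,0.001,0,0,-0.244,-1,0.064,0.105,0.001,0,0,-0.244,-1]}}

```text
clock: 6.18
ee_pos: [0.656, -0.1617, 0.1477]
ee_rot: [0.637, 0.593, 0.383, -0.31]
contact_force: [0.2, -0.4, 0.0]
width: 0.002
```

```bash
python3 - <<'E'
from h import *
show()
im=np.vstack([cv2.resize(ctrl.read_camera(n)[r0:r0+100,c0:c0+200],None,fx=3,fy=3,interpolation=cv2.INTER_CUBIC) for n,r0,c0 in(("scene",150,200),("top",90,270))])
cv2.imwrite("pics/c3.png",im[:,:,::-1])
a=np.pi/4
rows([flag(t,a+(t-1.5)*.27) for t in (2.4,2.55,2.7,2.8,2.9,3.0,3.07,3.12)])
E
```

```text
t 6.17 tip rack [ 0.0486 -0.0002  0.1289] a 1.027 F [ 0.2 -0.4  0. ] w 0.0 q [-0.34  0.31 -0.53  0.23  0.23  2.74] zY -1.0
[0.046 0.129 1.028] -> -0.001,-0.000,0.000,0.002,0.001,0.000
[0.054 0.12  1.069] -> 0.010,0.003,0.000,0.002,0.001,-0.040
[0.059 0.111 1.109] -> 0.021,0.004,0.000,0.002,0.001,-0.081
[0.062 0.106 1.136] -> 0.027,0.004,0.000,0.002,0.001,-0.108
[0.064 0.1   1.163] -> 0.033,0.003,0.000,0.002,0.001,-0.135
[0.066 0.095 1.19 ] -> 0.039,0.002,0.000,0.002,0.001,-0.162
[0.066 0.09  1.209] -> 0.043,0.001,0.000,0.002,0.001,-0.181
[0.067 0.087 1.223] -> 0.046,0.000,0.000,0.002,0.001,-0.194
```

View pics/c3.png

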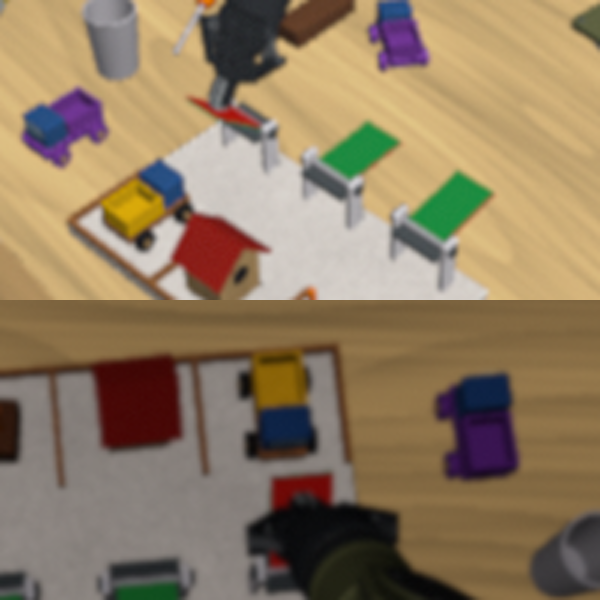

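The flag is past upright, with its red face now visible at (225,108) and (300,490). Truck, posts and neighbours are clear. I'll press it down in small steps.

>>> {"name": "move_arm", "arguments": {"increments": [0.01,0.003,0,0,0,-0.04,-1,0.021,0.004,0,0,0,-0.08,-1,0.027,0.004,0,0,0,-0.108,-1,0.033,0.003,0,0,0,-0.135,-1,0.037,0.0025,0,0,0,-0.155,-1,0.039,0.002,0,0,0,-0.162,-1,0.041,0.0015,0,0,0,-0.17,-1,0.041,0.0015,0,0,0,-0.17,-1]}}

```text
clock: 7.28
ee_pos: [0.676, -0.1594, 0.1126]
ee_rot: [0.607, 0.558, 0.433, -0.364]
contact_force: [0.4, -0.3, -0.2]
width: 0.003
```

```bash
python3 - <<'E'
from h import *
show()
rows([flag(t,1.19) for t in (3.0,3.05,3.1,3.14)])
E
```

```text
t 7.28 tip rack [ 0.0654 -0.0002  0.0921] a 1.199 F [ 0.4 -0.3 -0.2] w 0.0 q [-0.29  0.43 -0.35  0.45  0.14  2.75] zY -1.0
[0.066 0.095 1.19 ] -> -0.002,0.001,-0.000,0.001,0.002,0.009
[0.066 0.092 1.19 ] -> 0.001,0.000,-0.000,0.001,0.002,0.009
[0.067 0.089 1.19 ] -> 0.003,-0.000,-0.000,0.001,0.002,0.009
[0.067 0.087 1.19 ] -> 0.006,-0.001,-0.000,0.001,0.002,0.009
```

>>> {"name": "move_arm", "arguments": {"increments": [0.001,0,0,0,0,0,-1,0.002,0,0,0,0,0,-1,0.003,0,0,0,0,0,-1,0.003,0,0,0,0,0,-1]}}

```text
clock: 7.78
ee_pos: [0.6771, -0.1592, 0.1099]
ee_rot: [0.607, 0.558, 0.433, -0.364]
contact_force: [-0.0, 0.4, 0.1]
width: -0.002
```

>>> {"name": "move_arm", "arguments": {"increments": [0.001,0,0,0,0,0,-1,0.002,0,0,0,0,0,-1,0.002,0,0,0,0,0,-1]}}

```text
clock: 8.15
ee_pos: [0.6779, -0.1591, 0.108]
ee_rot: [0.607, 0.558, 0.433, -0.364]
contact_force: [-0.1, 0.3, 1.2]
width: 0.001
```

```bash
python3 - <<'E'
from h import *
show()
E
```

```text
t 8.15 tip rack [ 0.0673 -0.0002  0.0875] a 1.199 F [-0.1  0.3  1.2] w 0.0 q [-0.29  0.44 -0.35  0.44  0.14  2.75] zY -1.0
```

>>> {"name": "move_arm", "arguments": {"increments": [0.001,0,0,0,0,0,-1,0.001,0,0,0,0,0,-1]}}

```text
clock: 8.4
ee_pos: [0.6783, -0.1591, 0.1071]
ee_rot: [0.607, 0.558, 0.433, -0.364]
contact_force: [-0.4, -0.8, 0.1]
width: 0.003
```

>>> {"name": "move_arm", "arguments": {"increments": [0.001,0,0,0,0,0,-1,0.001,0,0,0,0,0,-1]}}

```text
clock: 8.65
ee_pos: [0.6787, -0.159, 0.1062]
ee_rot: [0.607, 0.558, 0.433, -0.364]
contact_force: [0.2, 0.1, 0.3]
width: -0.001
```

```bash
python3 - <<'E'
from h import *
show()
im=cv2.resize(ctrl.read_camera("scene")[150:225,210:310],None,fx=6,fy=6,interpolation=cv2.INTER_CUBIC)
cv2.imwrite("pics/c4.png",im[:,:,::-1])
E
```

```text
t 8.65 tip rack [ 0.0681 -0.0002  0.0857] a 1.199 F [0.2 0.1 0.3] w -0.0 q [-0.29  0.44 -0.35  0.43  0.14  2.76] zY -1.0
```

View pics/c4.png

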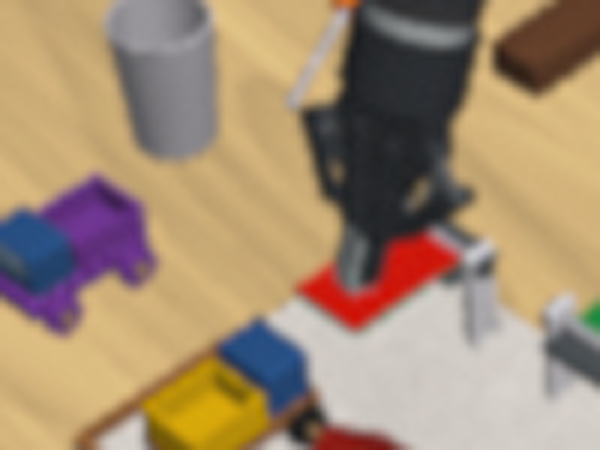

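```bash
python3 - <<'E'
from h import *
for q,y in(((355,330),.027),((297,290),-.027)):
    c,d=ray("scene",210+q[0]/6,150+q[1]/6);s=(y-(c-PIV)@Y)/(d@Y);p=c+s*d-PIV
    print(np.round([p@X,p@Y,p[2]],4),"angle",np.pi-np.arctan2(p[2],p@X))
E
```

```text
[ 0.0902  0.027  -0.0012] angle 3.1552746393044893
[ 0.0875 -0.027  -0.0058] angle 3.2080875445807675
```

>>> {"name": "move_arm", "arguments": {"increments": [0.001,0,0,0,0,0,-1,0.001,0,0,0,0,0,-1]}}

```text
clock: 8.95
ee_pos: [0.6789, -0.1591, 0.1057]
ee_rot: [0.607, 0.558, 0.433, -0.364]
contact_force: [-2.1, -0.2, 3.1]
width: 0.0
```

>>> {"name": "move_arm", "arguments": {"increments": [0.001,0,0,0,0,0,-1,0.001,0,0,0,0,0,-1]}}

```text
clock: 9.2
ee_pos: [0.679, -0.1591, 0.1054]
ee_rot: [0.607, 0.558, 0.433, -0.364]
contact_force: [-6.5, -0.1, 8.7]
width: -0.006
```

The force rose from 3 N to about 9 N with the tip held back, so the stop is reached. I'll retreat along the fingers.

>>> {"name": "move_arm", "arguments": {"increments": [-0.005,0,0,0,0,0,-1,-0.02,0,0,0,0,0,-1,-0.06,0,0,0,0,0,-1,-0.11,0,0,0,0,0,-1,-0.15,0.0,0,0,0,0,-1,-0.16,-0.05,0,0,0,0,-1,-0.16,-0.1,0,0,0,0,-1,-0.16,-0.15,0,0,0,0,-1,-0.16,-0.15,0,0,0,0,-1,-0.16,-0.15,0,0,0,0,-1]}}

```text
clock: 10.45
ee_pos: [0.4838, -0.1829, 0.2003]
ee_rot: [0.608, 0.559, 0.432, -0.363]
contact_force: [0.4, -0.5, -0.6]
width: 0.001
```

```bash
python3 - <<'E'
from h import *
show()
im=np.vstack([cv2.resize(ctrl.read_camera(n)[r0:r0+100,c0:c0+200],None,fx=3,fy=3,interpolation=cv2.INTER_CUBIC) for n,r0,c0 in(("scene",150,200),("top",90,270))])
cv2.imwrite("pics/c5.png",im[:,:,::-1])
E
```

```text
t 10.45 tip rack [-0.1282 -0.0008  0.1798] a 1.197 F [ 0.4 -0.5 -0.6] w 0.0 q [-0.48  0.08 -0.59  0.59  0.2   2.58] zY -1.0
```

View pics/c5.png

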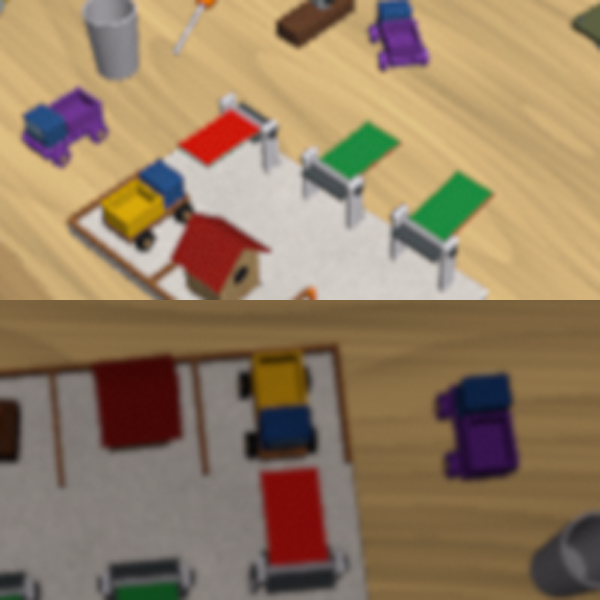

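Flag 0 lies flat with its red face up, at (222,137) and (295,515). The truck, the other two flags and the rest of the view are unchanged, and the hand is clear.

```bash
python3 -c "
from workcell import ctrl
print(ctrl.hand_in())"
```

```text
the job is handed in; nothing more can be done
None
```

I turned flag 0, the one in front of the truck's bay on the robot's right, right over its hinge, and it now lies flat with its red face up. I pushed with the shut fingertips from under the free edge, pressed until the stop was felt, took the hand away and handed the job in at about 10.5 s.

- **Force:** readings stayed around 1 N during the sweep. At the stop they rose to about 11 N in total, well under the 36 N limit, and after I withdrew the hand they showed only noise.
- **Flag angle:** just before the final press, two corners of the flag gave 3.16 and 3.21 rad. Both are slightly past the stop at 3.14 rad, which I put down to camera calibration and pixel error. I did not measure the angle again after letting go, but the last pictures show the flag flat.
- **Everything else:** in the last pictures the other two flags still lie green side up. The truck, the birdhouse and the other things in view look unmoved. The pen block was mostly out of frame, and the glue bottle and mallet entirely; the arm did not go near any of them. I compared these by eye and did not measure them.

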